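# Change over the pop-up socket pillars on the science bench

### The job

This group is finished with the square pop-up socket pillar, which stands up out of the bench, and the next experiment needs the round one, which is latched down. Press the cap of the round pillar to release it so that it rises to its full height, and press the square pillar down until it latches and stays down. Do not knock or shift the open glass jar that stands between them.

Things in the scene. Friction and masses are not known exactly. Their poses are not given: they have to be found in the camera images.
- round_cap (a point): Centre of the top of the round pillar's cap, z up: aluminium disc 80 mm across, 10 mm thick, on a white socket column 68 mm across, in a steel flange 108 mm across, 4 mm high. Slides only up and down; pressing anywhere on the cap will do. Cap top above the bench: 14 mm latched (as it starts), 104 mm raised, 5 mm at the stop. (The flat grey 72 mm cover is only a cable port.)
- square_cap (a point): Centre of the square pillar's cap top: 80 x 80 mm, flange 108 mm square, otherwise as the round one; starts raised (104 mm). Both latches: press to the rigid stop (5 mm; 6.5 mm or lower will do) and let go: a latched pillar is freed and rises by itself in about 0.5 s, pushing up on a finger still there; a raised one stays latched at 14 mm. A shallower press changes nothing. Spring 3 to 6 N.
- jar: Open glass jar, empty, 72 mm across and 90 mm high, 0.22 kg, standing loose on the bench between the pillars. Origin at the centre of its underside, z up.
Things that resemble listed ones, but are neither listed nor needed, are in the scene too. Leave any blue or green look-alike of the jar alone.

How it is judged:
By the outcome, as a careful person would: the job done as asked, in the order asked, and still so for the second after the job is handed in, with the robot touching nothing.
It also fails if it takes over 38 s, if anything falls off the work surface, if the arm or the gripper's body presses on something with over 40 N, if the wrist force passes 120 N, or if a joint passes its speed limit or range.

### The arm

A 6-joint arm with a two-finger parallel gripper is mounted at the origin on the work surface. World frame = base frame: x ahead of the robot, y to its left, z up, the work surface at z = 0. Lengths are in mm, angles in rad, forces in N, time in s.
With the tool pointing down it reaches from about 350 to 775 mm from the base axis. Payload 7.3 kg.
Tool frame: the origin (TCP) lies on the centre line of the jaws, within the pads' length; the fingertips stand 8 mm ahead of it and the grasp point (between the pads) lies 11 mm behind it; y points along the fingers, z is the direction in which the jaws open and shut, and the axes are right-handed (so a half turn about y gives the same grasp; the last joint's range is limited). The gripper opens to 92 mm and grips with 3 to 60 N. Pads are 19 mm wide; open, the fingers measure 130 mm over their backs; the gripper's body (75 mm by 190 mm) begins 47 mm behind the grasp point.
Start: joints at [1.154, 0.342, 1.524, -0, 1.275, -0.146], TCP at [140.423, 505.891, 234.741] pointing down, gripper open.
Joint ranges: [-2.53, 2.53], [-0.77, 2.02], [0.04, 2.7], [-1, 4.14], [0.28, 2.66], [-3.11, 3.11]. Speed limits (rad/s): [2.57, 2.57, 3.14, 3.14, 3.14, 3.14].

### API

Orientations are given as a unit quaternion [x, y, z, w].
In Python, from rig import ctrl gives the robot as it stands. Calls block until the motion is done:
- ctrl.reach(position, orientation): joint-space move of the TCP to a pose.
- ctrl.move_straight(position, orientation=None, v=150, force_limit=None): straight line of the TCP; orientation=None keeps the orientation; v is the mean speed in mm/s. With force_limit (N) it stops when the force on the tool has changed by that much, and returns True; else False.
- ctrl.movej(angles): joint-space move.
- ctrl.move_gripper(opening, squeeze=None): opening from 0.0 (shut) to 1.0 (fully open); squeeze is the grip in N (None keeps the last); returns when the fingers have stopped.
- ctrl.pause(seconds).
- ctrl.inverse_kinematics(position, orientation): joint angles nearest the present ones, or None.
- ctrl.get_obs(): the state.
- ctrl.grab_frame(name): name is "scene" or "top"; returns a dict with "img" (420x560x3 uint8, blue, green, red), "mtx" (3x3 intrinsics, pixels), "R" (3x3) and "t" (3): a world point X has camera coordinates R X + t. Camera axes: x right, y down, z forward; pixel columns grow to the right and rows downward; lengths in mm; the calibration is good to about 2 mm. A picture is of the moment at which its call begins. There is no depth.
A pose or a line that the arm cannot do raises ctrl.IKError and nothing moves.
- ctrl.hand_in(): hands the job in, once; it reports no verdict.
The state is a dict: "time_s": time; "joints": joint angles; "qvel": joint speeds; "effort": joint torques, N m; "position": TCP position; "orientation": TCP orientation; "contact_force": force on the tool from outside, world axes, zero at the start; "moment": the same for the moment, N m; "grip_width": opening from 0.0 (shut) to 1.0 (fully open).
Only numpy, scipy, OpenCV 4.12 (cv2) and the standard library are available. Lean on these libraries where they do the work, as an engineer would, in place of code of your own. Each camera call takes 0.05 s, during which the arm holds its last target.

## Working session

There is one attempt and no reset: what is moved stays moved. The work goes in short steps, each a Python script; the robot and the scene stay as the last script left them, time stands still between calls to the robot, and variables do not carry over. Pictures are saved under pics/ and viewed, and the job is handed in when it is done.

```bash
ls; mkdir -p pics; python3 - <<'E'
from rig import ctrl
import cv2
o=ctrl.get_obs();print(o)
for n in("scene","top"):
    f=ctrl.grab_frame(n);cv2.imwrite(f"pics/{n}0.png",f["img"]);print(n,f["mtx"],f["R"],f["t"])
E
```

```text
pics
{'time_s': 0.0, 'joints': array([ 1.15400560e+00,  3.42723534e-01,  1.52501849e+00, -1.41645527e-05,
        1.27541571e+00, -1.45964964e-01]), 'qvel': array([-1.53119473e-03,  5.38724098e-04, -3.25859791e-04,  1.04265832e-03,
        1.22388915e-03, -9.32247227e-05]), 'effort': array([-1.22780824e-03, -4.31250894e+01, -2.44218117e+01,  7.16584269e-02,
        5.59301418e-02, -7.92515084e-05]), 'position': array([140.25226883, 505.50225444, 234.04402969]), 'orientation': array([ 0.70116659, -0.09560658,  0.09530848, -0.70010077]), 'contact_force': array([ 0.6426857 ,  0.99186647, -0.16376424]), 'moment': array([-0.00217137,  0.02661452, -0.00320839]), 'grip_width': 1.0000195721181198}
scene [[393.22201391   0.         282.72842973]
 [  0.         393.22201391 209.13011477]
 [  0.           0.           1.        ]] [[ 0.69244697  0.72121714  0.01905339]
 [ 0.45300496 -0.41407648 -0.78951072]
 [-0.5615191   0.55532558 -0.61344094]] [-422.33707444 -230.31321347 1172.01400586]
top [[482.35517473   0.         281.17027737]
 [  0.         482.35517473 203.17273406]
 [  0.           0.           1.        ]] [[-0.00364643 -0.99980254 -0.01953395]
 [-0.9988203   0.00458734 -0.04834213]
 [ 0.04842219  0.01933463 -0.99863981]] [  1.01461383 592.67450395 877.09176855]
```

View pics/scene0.png

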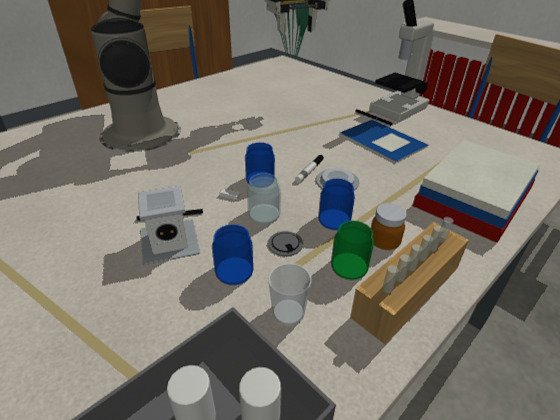

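View pics/top0.png

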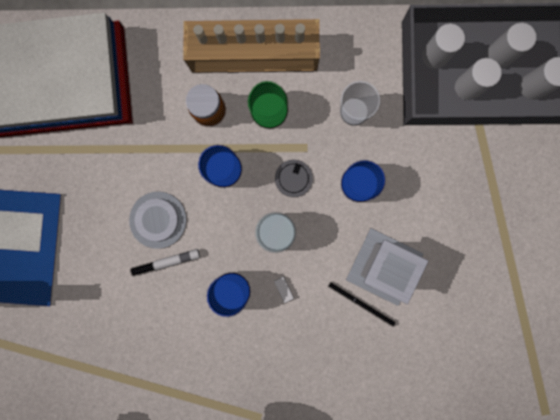

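Candidates, in top-view pixels:
- **Round pillar:** the flanged disc at (158,220). The grey cover at (294,178) has no cap or flange, so it is the cable port.
- **Square pillar:** the raised one at (398,268).
- **Jar:** the clear one at (277,232), which stands between them. The blue ones at (220,166), (362,181) and (229,294) are look-alikes. The clear beaker at (360,103) and the green jar at (268,105) stand off the line.

Next I'll check an enlarged crop and measure.

```bash
cat > h.py <<'E'
import cv2,numpy as np
from rig import ctrl
def ray(f,u,v,z):
    d=f["R"].T@np.linalg.inv(f["mtx"])@np.array([u,v,1.]);c=-f["R"].T@f["t"]
    return c+d*(z-c[2])/d[2]
def proj(f,X):
    p=f["mtx"]@(f["R"]@np.array(X,float)+f["t"]);return p[:2]/p[2]
E
python3 - <<'E'
from h import *
f=ctrl.grab_frame("top");im=f["img"]
c=im[140:330,110:470];cv2.imwrite("pics/crop1.png",cv2.resize(c,None,fx=2.2,fy=2.2,interpolation=cv2.INTER_CUBIC))
g=ctrl.grab_frame("scene")
cs=g["img"][130:300,120:400];cv2.imwrite("pics/crop2.png",cv2.resize(cs,None,fx=2.8,fy=2.8,interpolation=cv2.INTER_CUBIC))
for n,u,v,z in[("round",155,219,14),("sq",398,269,104),("jar rim",277,232,90),("b1",220,166,90),("b2",362,181,90),("b3",229,294,90),("brown",204,100,90),("pen",165,262,5),("clip",286,290,10),("port",294,178,3)]:
    print(n,ray(f,u,v,z).round(1))
hsv=cv2.cvtColor(im,cv2.COLOR_BGR2HSV)
m=cv2.inRange(hsv,(105,120,40),(130,255,255))
for k in cv2.findContours(m,0,2)[0]:
    if cv2.contourArea(k)>300:
        (u,v),r=cv2.minEnclosingCircle(k);print("blue",u,v,r,ray(f,u,v,90).round(1))
E
```

```text
round [564.4 232.8  14. ]
sq [ 479.1 -194.8  104. ]
jar rim [540.4   4.3  90. ]
b1 [652.8 101.   90. ]
b2 [ 625.9 -139.6   90. ]
b3 [436.7  85.3  90. ]
brown [766.7 128.8  90. ]
pen [484.3 215.9   5. ]
clip [432.8  -9.7  10. ]
port [640.4 -25.4   3. ]
blue 228.64515686035156 294.3548278808594 22.12569236755371 [436.1  85.9  90. ]
blue 24.89577293395996 246.8298797607422 62.04391098022461 [516.6 433.4  90. ]
blue 363.03753662109375 181.37747192382812 21.814128875732422 [ 625.2 -141.3   90. ]
blue 220.0 165.5 21.914705276489258 [653.7 101.   90. ]
```

View pics/crop1.png

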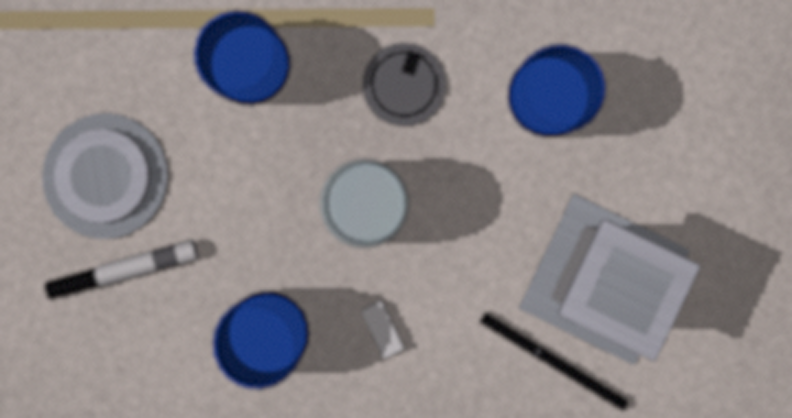

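View pics/crop2.png

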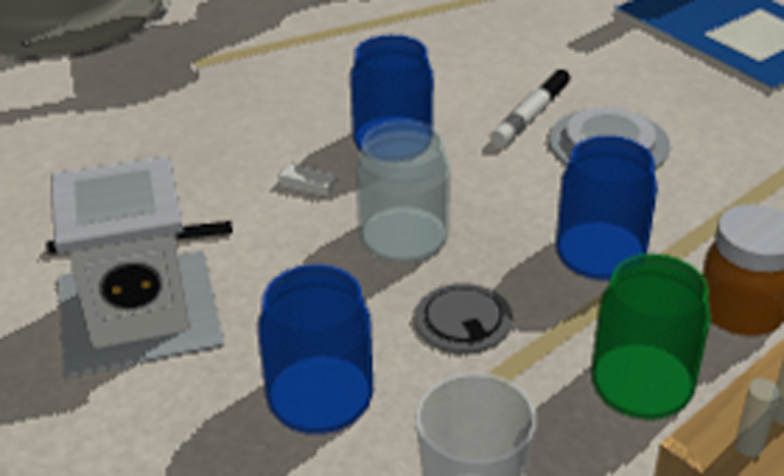

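The crop confirms the choice. The round pillar is latched down at top px (156,220), the square one is raised at (396,272), and the clear jar is at (277,232) between them. At either pillar the closed gripper body (102 mm half-diagonal) clears every jar (nearest wall about 123 mm). I'll press the round pillar first.

```bash
python3 - <<'E'
from h import *
f=ctrl.grab_frame("top");g=ctrl.grab_frame("scene")
P=ray(f,155.9,220,14);S=ray(f,396.4,272.2,104);print(P,S,"in scene:",proj(g,P),proj(g,S))
print("reach",np.hypot(*P[:2]),np.hypot(*S[:2]),"flange ctr",ray(f,158.2,220,4),ray(f,386.4,266.4,4))
print("flange dia",ray(f,158.2-28.2,220,4)[1]-ray(f,158.2+28.2,220,4)[1])
q=ctrl.get_obs()["orientation"]
q=np.array([.70116659,-.09560658,.09530848,-.70010077]); q/=np.linalg.norm(q)
from scipy.spatial.transform import Rotation as R
A=R.from_quat(q).as_matrix();print(A.round(3))
# exact vertical
c=int(np.argmax(abs(A[2])));print(c)
ctrl.move_gripper(0.0)
print(ctrl.get_obs()["grip_width"])
ctrl.reach([P[0],P[1],200],q)
o=ctrl.get_obs();print(o["time_s"],o["position"],o["contact_force"],o["joints"])
E
```

```text
[562.5052816  231.12457705  14.        ] [ 473.9190407  -192.09530757  104.        ] in scene: [336.771098   175.98872604] [159.35812121 199.40283838]
reach 608.1371242954348 511.37057436598536 flange ctr [562.63425998 229.59235694   4.        ] [ 475.17844004 -195.50312588    4.        ]
flange dia 106.34152316378226
[[ 0.964 -0.001  0.268]
 [-0.268 -0.001  0.964]
 [-0.    -1.    -0.002]]
1
0.0043006697642464994
3.575 [561.91531486 232.1878388  200.18160094] [-0.8472077   0.16873568 -0.34421647] [ 2.66303882e-01  5.21844523e-01  1.33426901e+00 -9.22433972e-04
  1.28639550e+00 -1.03478651e+00]
```

Both views agree: the round cap projects to scene (337,176) and the square cap to (159,199), and each matches what I see there. The flange measures 106 mm against the 108 mm given.

```bash
cat >> h.py <<'E'
def st(tag):
    o=ctrl.get_obs();print(tag,round(o["time_s"],2),o["position"].round(1),"tip",round(o["position"][2]-8,1),"F",o["contact_force"].round(1));return o
E
python3 - <<'E'
from h import *
x,y=562.5,230.5
ctrl.move_straight([x,y,40],v=150);st("above")
print(ctrl.move_straight([x,y,8],v=25,force_limit=25));st("pressed")
ctrl.pause(.2);st("hold")
ctrl.move_straight([x,y,220],v=200);st("up")
ctrl.pause(.3)
for n in("scene","top"): cv2.imwrite(f"pics/{n}1.png",ctrl.grab_frame(n)["img"])
E
```

```text
above 4.79 [563.1 230.7  41. ] tip 33.0 F [ 0.  -0.3  0.3]
True
pressed 5.83 [562.4 230.5  13.3] tip 5.3 F [-0.8  0.3  4.9]
hold 6.03 [562.5 230.5  13.3] tip 5.3 F [-2.  -0.3  6.2]
up 7.21 [561.8 230.3 218.6] tip 210.6 F [-0.1  1.   0.3]
```

View pics/scene1.png

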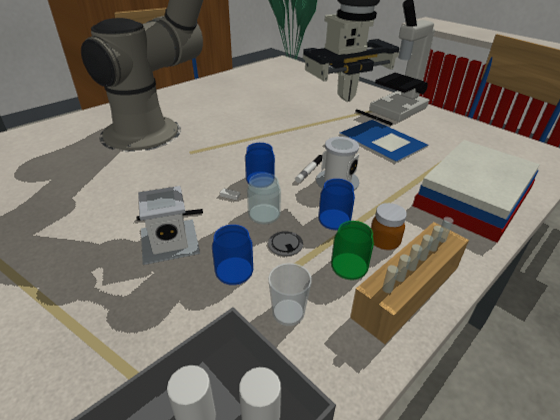

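The round pillar has risen, with its cap at scene px (341,146), and the jar is unmoved at (264,197). Now the square pillar.

```bash
python3 - <<'E'
from h import *
f=ctrl.grab_frame("scene");print("expected raised round cap px",proj(f,[562.5,230.5,104]))
x,y=474.5,-193.5
q=ctrl.get_obs()["orientation"];q=np.array([.70116659,-.09560658,.09530848,-.70010077]);q/=np.linalg.norm(q)
ctrl.reach([x,y,220],q);st("over")
ctrl.move_straight([x,y,128],v=120);st("above")
print(ctrl.move_straight([x,y,8],v=45,force_limit=25));st("pressed")
ctrl.pause(.2);st("hold")
ctrl.move_straight([x,y,220],v=200);st("up")
ctrl.reach([400,-330,280],q);ctrl.pause(.3);st("away")
for n in("scene","top"): cv2.imwrite(f"pics/{n}2.png",ctrl.grab_frame(n)["img"])
print("expect px latched sq / raised",proj(f,[x,y,14]),proj(f,[x,y,104]))
E
```

```text
expected raised round cap px [340.5717617  143.73938764]
over 9.25 [ 475.  -192.8  220.1] tip 212.1 F [-0.5 -0.  -0.2]
above 10.17 [ 475.  -193.6  128.6] tip 120.6 F [-0.3  0.4  0.2]
True
pressed 12.46 [ 474.6 -193.5   13.2] tip 5.2 F [-0.8  0.   8.1]
hold 12.66 [ 474.6 -193.6   13.2] tip 5.2 F [-1.6  1.   7.9]
up 13.84 [ 473.9 -193.1  218.7] tip 210.7 F [-0.1  0.1  0.6]
away 14.85 [ 400.6 -329.   279.6] tip 271.6 F [0.1 1.  0.1]
expect px latched sq / raised [166.65395038 235.87931269] [158.8451783  199.84058181]
```

View pics/scene2.png

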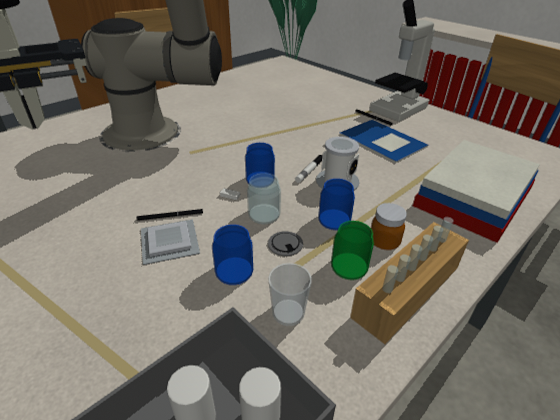

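View pics/top2.png

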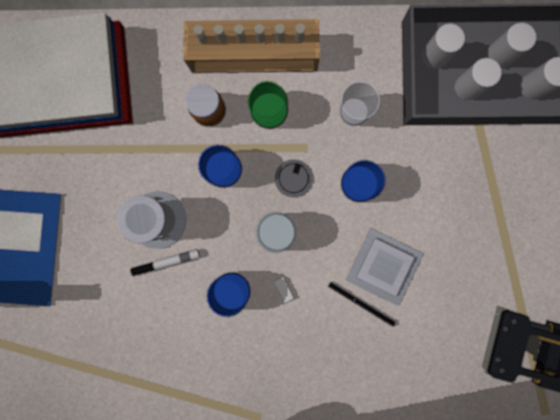

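The square cap now sits low at scene px (167,237), where I expect about (167,236) when latched. The round pillar is up, with its cap at top px (141,219), and the jar is still at top px (277,232). I'll check the round pillar's height and the jar numerically, then hand in.

```bash
python3 - <<'E'
from h import *
f=ctrl.grab_frame("top");g=ctrl.grab_frame("scene")
print("round top px z104/z95",proj(f,[562.5,230.5,104]),proj(f,[562.5,230.5,95]))
print("sq latched z14",proj(f,[474.5,-193.5,14]))
a=cv2.imread("pics/top0.png");d=cv2.absdiff(a,f["img"])[207:258,250:304];print("jar diff mean/max",d.mean(),d.max())
c=g["img"][120:270,120:370];cv2.imwrite("pics/crop3.png",cv2.resize(c,None,fx=3,fy=3,interpolation=cv2.INTER_CUBIC))
E
```

```text
round top px z104/z95 [141.23119283 219.27339699] [142.88067615 219.35344686]
sq latched z14 [386.39001554 267.22638298]
jar diff mean/max 0.8963931251512951 5
```

View pics/crop3.png

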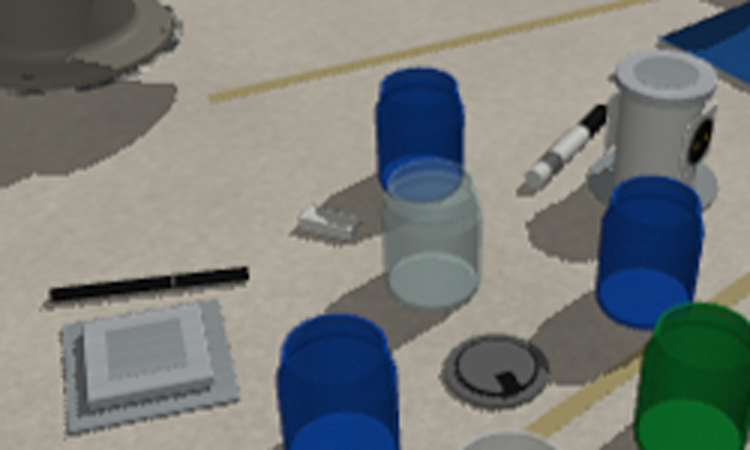

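The crop shows the round cap raised at crop (665,75), which is scene (342,145) against about (341,144) expected. The square cap is latched low at crop (147,350), and the jar is upright and unmoved.

```bash
python3 -c "
from rig import ctrl
ctrl.hand_in();print(ctrl.get_obs()['time_s'])"
```

```text
the job is handed in; nothing more can be done
the job is handed in; nothing more can be done
```

The round pillar is up at full height, the square pillar is latched down, and the jar has not moved. The job is handed in; the clock read about 15 s, against the 38 s limit.

I pressed the round cap first with the gripper shut, until the fingertips read 5.3 mm, and it rose when I let go. I then pressed the square cap to 5.2 mm and it stayed down. Each press stopped at a 25 N force change, and the arm ended clear of everything.

Last checks, in pixels:
- **Round cap:** seen at about (141,219) in the top view, where 104 mm predicts (141.2,219.3). In the scene view it was within about 2 px of the prediction.
- **Square cap:** seen at scene (167,237), where 14 mm latched predicts (166.7,235.9).
- **Jar:** the top-view pixels over it differ from the first picture only by noise (5 grey levels at most), so it was not shifted.

No check failed or disagreed.

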